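Index the vial carrier under the reader and take a reading

TASK

The sliding vial carrier stands at, or just past, the first station of its rail. Push it along the rail to the next station, under the reader, until it drops into that station's notch, and do not run it on past there. Then press the key on top of the reader right down to take the reading and let it come up again, leaving the carrier in its notch and the things standing round about where they are.

Things in the scene. Friction and masses are not known exactly. Their poses are not given: they have to be found in the camera images.
- changer: fixed sample changer: grey base plate 220 x 126 x 8 mm (x from -130 to +90 mm), two low rails (tops 29 mm above the worktop) and, across their middle, a white portal reader 124 mm wide and 175 mm tall. Origin: on the worktop, on the rail's centre line. x axis: along the rail, the way the carrier is to be pushed (away from the robot); z up. The portal's side legs are 104 mm apart inside and begin at x = -10 mm
- roof_edge (a point): middle of the lower front edge of the reader's roof, 125 mm above the worktop (the roof's underside), at changer x = -48 mm; from here the front slopes back and up at 45 degrees. In the read station the push plate is 18 mm in behind this edge, so a vertical tool fouls the roof; one leaning back toward the robot by 30 to 45 degrees reaches in below it
- carrier (a joint): travel of the vial carrier along the rail, m, growing along changer x. A sprung ball under it drops into V notches at 0 (first station) and 0.080 (read station); end stop at 0.118. A notch draws the carrier in from about 7 mm either side; between notches it stays where left. Sliding takes about 1 N plus 6 N per m/s, leaving a notch about 7 N. Starts at 0 to 0.030
- push_plate (a point): centre of the near face of the carrier's upright steel push plate (56 mm wide, from 38 to 88 mm above the worktop, facing changer -x), 63 mm above the worktop; moves with the carrier. The carrier is 70 mm long from this face and 66 mm wide; two vials are fixed in it, caps 108 mm above the worktop
- read_station (a point): fixed point on the rail's centre line, 30 mm above the worktop, where the middle of the carrier's underside is when it sits in the read station (the push plate's near face is then 35 mm nearer, along changer -x)
- read_key_top (a point): centre of the top of the round grey key (28 mm across) on the reader's roof, 197 mm above the worktop and 22 mm above the roof, at changer x = +21 mm; pressed straight down, moves with the key
- read_key (a joint): travel of the key in m: 0 up, 0.006 right down; a spring brings it back; right down takes about 4 N
- beaker: bystander: clear glass beaker, 55 mm wide, 71 mm tall; origin at the centre of its underside
- spare_vial: bystander: capped sample vial standing on the worktop, 27 mm wide, 68 mm tall; origin at the centre of its underside
- timer: bystander: small white bench timer, 68 x 68 x 21 mm; origin at the centre of its underside
- red_cap: bystander: loose ribbed screw cap, 37 mm wide, 18 mm tall; origin at the centre of its underside
- mouse: bystander: black computer mouse, 62 x 112 x 41 mm; origin at the centre of its underside

How it is judged:
By the outcome, as a careful person would: the job done as asked, in the order asked, and still so for the second after the job is handed in, with the robot touching nothing.
It also fails if it takes over 64 s, if anything falls off the work surface, if the arm or the gripper's body presses on something with over 40 N, if the wrist force passes 120 N, or if a joint passes its speed limit or range.

ROBOT

A 6-joint arm with a two-finger parallel gripper is mounted at the origin on a cart in front of the work surface, level with it; the furniture and walls round the work are solid. World frame = base frame: x ahead of the robot, y to its left, z up, the work surface at z = 0. Lengths are in m, angles in rad, forces in N, time in s.
With the tool pointing down it reaches from about 0.275 to 0.975 m from the base axis. Payload 8.4 kg.
Tool frame: the origin (TCP) lies midway between the tips of the shut fingers; the grasp point (between the pads) lies r.grip_depth behind it (r.grip_depth is the distance from the TCP to the grasp point, in m); z points along the fingers, y is the line along which they close (so a half turn about z gives the same grasp; the last joint's range is limited). The gripper opens to 92 mm and grips with 3 to 60 N. Pads are 20 mm wide; open, the fingers measure 128 mm over their backs; the gripper's body (75 mm by 189 mm) begins 69 mm behind the grasp point.
Start: joints at [1.128, 0.353, 1.633, -0, 1.155, -0.002], TCP at [0.267, 0.565, 0.215] pointing down, gripper open.
Joint ranges: [-2.63, 2.63], [-0.92, 2.1], [0.06, 2.66], [-1.3, 4.44], [0, 2.69], [-3.02, 3.02]. Speed limits (rad/s): [2.22, 2.22, 2.79, 3.14, 3.14, 3.14].

INTERFACE

Orientations are given as a unit quaternion [x, y, z, w].
In Python, from station import r, get_image, camera_params gives the robot as it stands.
- The arm moves only by the tool servo_tool, never from a script. Its argument "rows" is text: rows parted by semicolons, each of 4 numbers parted by spaces: the shift along the tool's x, y, z in m, then the turn about the tool's z in degrees. A call has 1 to 12 rows; each row is the pose to reach, as a shift and turn from the pose commanded when the call began, along the tool's axes at that moment; what a row does not reach only later rows make up. A row lasts 1/10 s, in which the tool goes at most 50 mm and 8.59 degrees, less where a joint would pass 70% of its speed; a pose out of reach is approached as far as the arm can. A call with a gripper value outside its range is refused whole. "jaw" is the closure, from 0 (fully open) to 1 (shut), set as the call begins (left out, the last holds). The fingers move at their own pace and stop on an object; "grip_force" is the grip in N (left out, the last holds). Time passes only in rows, so rows that repeat a pose let the fingers close. It gives the time, the measured TCP pose, the force, the opening and the grip force at its end, in the units of the state.
- r.read_state(): the state, without advancing time (a new reading comes with each control period).
- get_image(name): name is "side" or "top"; returns the picture (480x640x3 uint8, red, green, blue); there is no depth.
- camera_params(name): a dict with "camera_matrix" (3x3 intrinsics, pixels), "k1" (the pictures are not rectified: a ray, as slopes to the right and down, at radius r is drawn at 1 + k1 r^2 times it, then the intrinsics apply), "R" (3x3) and "t" (3): a world point X has camera coordinates R X + t. Camera axes: x right, y down, z forward; pixel columns grow to the right and rows downward; lengths in m; the calibration is good to about 2 mm. A picture is of the moment at which its call begins. camera_params takes no time and is no camera call.
- r.sign_off(): hands the job in; it is judged then, once.
The state is a dict: "time": time; "joints": joint angles; "qvel": joint speeds; "tau": joint torques, N m; "ee_pos": TCP position; "orientation": TCP orientation; "ft_force": force on the tool from outside, world axes, zero at the start; "ft_torque": the same for the moment, N m; "finger_gap": opening from 0.0 (shut) to 1.0 (fully open); "grasp_force": force on a finger pad.
Only numpy, scipy, OpenCV 4.12 (cv2) and the standard library are available. Lean on these libraries where they do the work, as an engineer would, in place of code of your own. Each camera call takes 0.05 s, during which the arm holds its last target. There are 200 camera calls.

## Working session

There is one attempt and no reset: what is moved stays moved. The work goes in short steps, Python scripts to look and compute and a tool call to move; the robot and the scene stay as the last step left them, time stands still between calls to the robot, and variables do not carry over. Pictures are saved under pics/ and viewed, at most 10 in all, crops included, and the job is handed in when it is done.

Besides the shell and the picture viewer there is one more tool, called after "Call:" by a JSON object that holds its "fn" and its "kwargs". servo_tool: Moves the arm, as the interface text tells. Its arguments: {"type":"object","properties":{"rows":{"type":"string"},"jaw":{"type":"number"},"grip_force":{"type":"number"}},"required":["rows"]}

```bash
mkdir -p pics; ls; python3 - <<'E'
from station import r,get_image,camera_params
import cv2
for n in("side","top"):
    cv2.imwrite(f"pics/{n}0.png",get_image(n)[:,:,::-1]); p=camera_params(n); print(n,p)
s=r.read_state();print(s,r.grip_depth)
E
```

```text
pics
side {'camera_matrix': array([[589.20358094,   0.        , 313.74285755],
       [  0.        , 589.20358094, 236.67336842],
       [  0.        ,   0.        ,   1.        ]]), 'k1': -0.08055277277768595, 'R': array([[ 0.42047325, -0.90703499,  0.02213104],
       [-0.42070339, -0.21652037, -0.88098104],
       [ 0.80387244,  0.36111835, -0.47263372]]), 't': array([-0.39025227,  0.32717114,  0.51586152])}
top {'camera_matrix': array([[463.57624516,   0.        , 326.64545508],
       [  0.        , 463.57624516, 243.16281812],
       [  0.        ,   0.        ,   1.        ]]), 'k1': -0.06881998002823571, 'R': array([[ 0.00585663, -0.99991594,  0.01156737],
       [-0.98022188, -0.00802878, -0.19773872],
       [ 0.19781497, -0.0101805 , -0.98018651]]), 't': array([-0.14824914,  0.60100504,  0.88662644])}
{'time': 0.1, 'joints': array([ 1.12759682e+00,  3.53601348e-01,  1.63403953e+00,  1.70635132e-05,
        1.15521090e+00, -2.41662341e-03]), 'qvel': array([ 0.00020049, -0.00282878,  0.00026018, -0.00043782, -0.00039329,
       -0.00059027]), 'tau': array([ 2.55788345e-04, -5.94918430e+01, -3.34921288e+01,  6.98563876e-02,
        1.85195461e-02,  9.64002339e-06]), 'ee_pos': array([0.26646975, 0.56486028, 0.2139334 ]), 'orientation': array([ 2.18614936e-01,  9.75811003e-01, -6.12274860e-04, -1.46724118e-04]), 'ft_force': array([-0.20698753, -0.32523987, -0.18445433]), 'ft_torque': array([-0.0048905 ,  0.01587789,  0.0454808 ]), 'grasp_force': 0.0, 'finger_gap': 1.0003908597813993} 0.0187
```

View pics/side0.png

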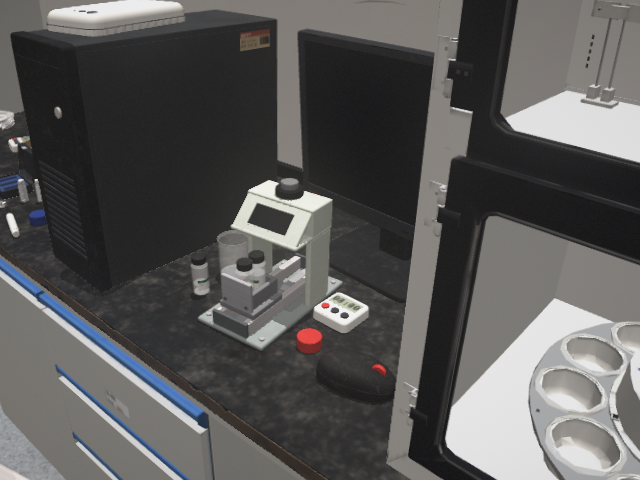

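View pics/top0.png

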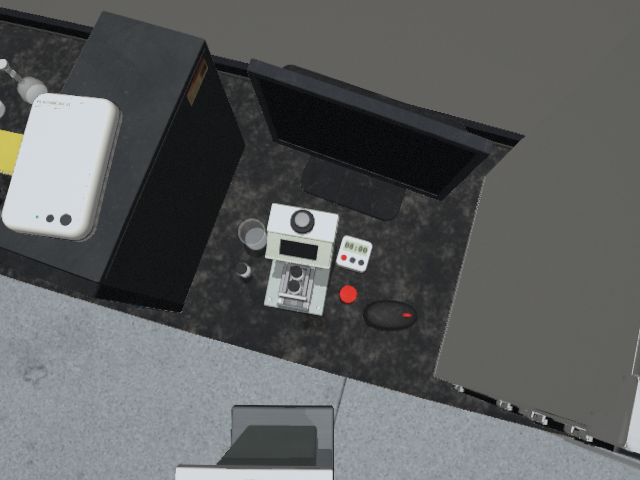

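The scene: the changer's around top (300,260), side (280,270). The carrier's still near the front, with the vial to its left, the beaker beside the portal, and the timer, cap and mouse to its right. I'll enlarge crops of both views.

```bash
python3 - <<'E'
import cv2,numpy as np
a=cv2.imread("pics/side0.png")[170:360,180:380]; b=cv2.imread("pics/top0.png")[195:325,230:380]
cv2.imwrite("pics/c1.png",cv2.resize(a,None,fx=3.1,fy=3.1,interpolation=cv2.INTER_CUBIC))
cv2.imwrite("pics/c2.png",cv2.resize(b,None,fx=4.5,fy=4.5,interpolation=cv2.INTER_CUBIC))
E
```

```text
(no output)
```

View pics/c1.png

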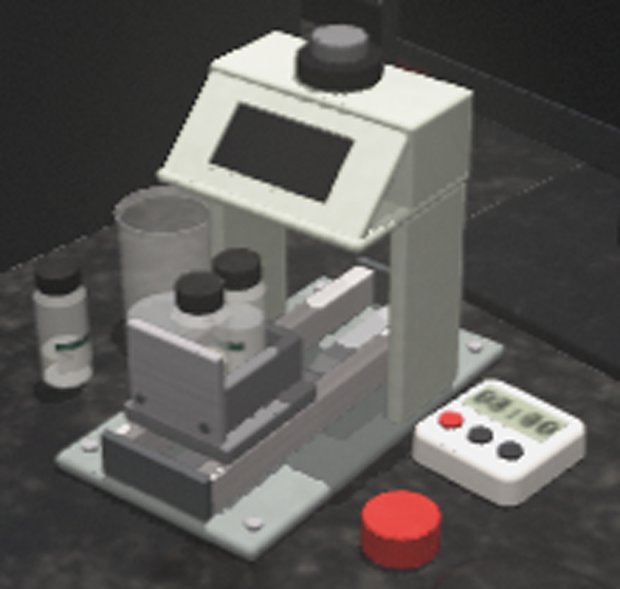

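View pics/c2.png

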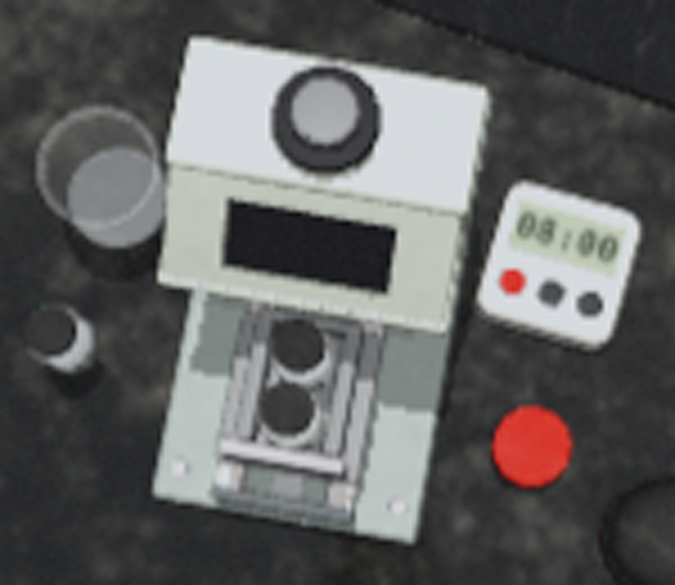

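```bash
cat > geo.py <<'E'
import numpy as np
from station import camera_params
from scipy.optimize import least_squares
C={n:camera_params(n) for n in("side","top")}
def proj(n,X):
    c=C[n]; p=np.atleast_2d(X)@c["R"].T+c["t"]; s=p[:,:2]/p[:,2:]
    s=s*(1+c["k1"]*(s**2).sum(1,keepdims=True)); K=c["camera_matrix"]
    return s*[K[0,0],K[1,1]]+K[:2,2]
def tri(obs,z=None):
    x0=[.5,0,.1] if z is None else [.5,0]
    g=lambda v: v if z is None else np.r_[v,z]
    s=least_squares(lambda v:np.concatenate([proj(n,g(v))[0]-p for n,p in obs]),x0)
    return s.x,s.fun
def w(P,X): # P=x,y,yaw
    X=np.atleast_2d(X);c,s=np.cos(P[2]),np.sin(P[2])
    return np.c_[P[0]+c*X[:,0]-s*X[:,1],P[1]+s*X[:,0]+c*X[:,1],X[:,2]]
E
cat > fit.py <<'E'
from geo import *
S=lambda u,v:("side",np.array([180+(u+.5)/3.1-.5,170+(v+.5)/3.1-.5]))
T=lambda u,v:("top",np.array([230+(u+.5)/4.5-.5,195+(v+.5)/4.5-.5]))
m=1e-3
pts={"bfl":((-130,63,8),S(58,461),T(155,496)),"bfr":((-130,-63,8),S(252,550),T(414,543)),
"rl":((-48,62,125),S(161,177),T(160,287)),"rr":((-48,-62,125),S(362,246),T(442,331)),
"tl":((2,62,175),S(212,68),T(167,165)),"tr":((2,-62,175),S(408,130),T(465,213)),
"key":((21,0,197),S(341,42),T(325,110)),
"ptl":((-110,28,88),S(130,320),T(222,447)),"ptr":((-110,-28,88),S(223,357),T(343,470))}
for k,(X,a,b) in pts.items(): x,f=tri([a,b]); print(k,x.round(4),"res",f.round(1))
def model(v,k): X=np.array(pts[k][0])*m; X=X+[v[3],0,0]*np.array(k[0]=="p"); return w(v,X)
def res(v):
    return np.concatenate([proj(n,model(v,k))[0]-p for k in pts for n,p in pts[k][1:]])
s=least_squares(res,[.5,0,0,0],loss="soft_l1"); print(s.x.round(4)); print(res(s.x).reshape(-1,4).round(1))
np.save("P.npy",s.x)
P=s.x
for nm,X in dict(key=(21,0,197),roof=(-48,0,125),plate=(-110+1e3*P[3],0,63),plateread=(-30,0,63)).items(): print(nm,w(P,np.array(X)*m)[0].round(4))
E
python3 fit.py
```

```text
bfl [ 0.4797 -0.0135  0.0041] res [-0.2  0.   0.2 -0.1]
bfr [ 0.4584 -0.135   0.0081] res [-0.   0.   0.1 -0. ]
rl [ 0.5591 -0.0292  0.1286] res [-0.7  0.   0.7 -0.5]
rr [ 0.5415 -0.1476  0.129 ] res [-0.8  0.1  1.  -0.5]
tl [ 0.6012 -0.0351  0.1716] res [-0.4  0.   0.4 -0.3]
tr [ 0.5814 -0.1533  0.1724] res [ 0.4 -0.  -0.5  0.3]
key [ 0.619  -0.0985  0.1914] res [-0.1  0.   0.1 -0. ]
ptl [ 0.495  -0.0514  0.0879] res [ 0.2 -0.  -0.2  0.1]
ptr [ 0.4865 -0.1054  0.088 ] res [-0.6  0.   0.7 -0.4]
[ 0.5961 -0.0952 -0.1602  0.0033]
[[-1.7 -1.6 -0.6  0.6]
 [ 0.8  0.7  0.8  0.3]
 [-2.3  1.9 -0.5  0.1]
 [-1.   3.6  1.5  1.2]
 [ 1.3 -3.7 -0.1 -4.3]
 [ 4.6 -3.   1.5 -3.7]
 [-0.7 -2.9 -0.   0.4]
 [-0.2 -0.3 -0.6 -0.1]
 [-0.3  0.2  0.9 -0.3]]
key [ 0.6169 -0.0986  0.197 ]
roof [ 0.5487 -0.0876  0.125 ]
plate [ 0.4908 -0.0782  0.063 ]
plateread [ 0.5665 -0.0904  0.063 ]
```

Call:
{"fn": "servo_tool", "kwargs": {"rows": "0 0 -0.1 -8;-0.322 -0.533 -0.1 -16;-0.322 -0.533 -0.1 -16;-0.322 -0.533 -0.1 -16;-0.322 -0.533 -0.1 -16;-0.322 -0.533 -0.1 -16;-0.322 -0.533 -0.1 -16;-0.322 -0.533 -0.1 -16;-0.322 -0.533 -0.1 -16;-0.322 -0.533 -0.1 -16;-0.322 -0.533 -0.1 -16;-0.322 -0.533 -0.1 -16", "jaw": 1}}

```text
time: 1.3
ee_pos: [0.3223, 0.0181, 0.3089]
orientation: [0.08, 0.997, 0.0, 0.0]
ft_force: [0.7, -0.2, -0.0]
finger_gap: 0.007
grasp_force: 0.0
```

Call:
{"fn": "servo_tool", "kwargs": {"rows": "0 0 -0.05 0;0 0 -0.1 0;0 0 -0.15 0;0 0 -0.2 0;0 0 -0.25 0;0 0 -0.3 0;0 0 -0.35 0;0 0 -0.4 0;0 0 -0.45 0;0 0 -0.5 0;0 0 -0.55 0;0 0 -0.6 0"}}

```text
time: 2.5
ee_pos: [0.3225, 0.0199, 0.8979]
orientation: [0.081, 0.997, 0.0, 0.001]
ft_force: [1.0, 0.5, 1.7]
finger_gap: -0.001
grasp_force: 0.0
```

```bash
python3 -c "
from station import r
s=r.read_state();print(s['joints'],s['ee_pos'],s['orientation'],s['ft_force'])"
```

```text
[ 5.69637667e-02  3.56253015e-02  4.98820936e-01 -6.21379987e-06
  2.60510779e+00 -1.35227281e+00] [0.32247888 0.0198908  0.89791473] [8.06946705e-02 9.96738346e-01 1.38390138e-04 1.00987662e-03] [1.02047328 0.54408271 1.69948822]
```

Call:
{"fn": "servo_tool", "kwargs": {"rows": "-0.006 -0.036 0 0;-0.0115 -0.071 0 0;-0.0115 -0.071 -0.05 0;-0.0115 -0.071 -0.1 0;-0.0115 -0.071 -0.15 0;-0.0115 -0.071 -0.2 0;-0.0115 -0.071 -0.2 0"}}

```text
time: 3.2
ee_pos: [0.3129, -0.0499, 0.9287]
orientation: [0.08, 0.997, -0.001, 0.017]
ft_force: [-0.0, -0.7, 0.2]
finger_gap: 0.006
grasp_force: 0.0
```

```bash
python3 -c "
from station import r
s=r.read_state();print(s['joints'],s['ee_pos'],s['orientation'],s['ft_force'])"
```

```text
[-1.62818820e-01  8.88305459e-02  3.29240839e-01  3.88910414e-05
  2.68918339e+00 -1.57311243e+00] [ 0.31293672 -0.04988076  0.92865076] [ 0.08013586  0.99663609 -0.00140775  0.01711029] [-0.01253026 -0.68576777  0.24966267]
```

Call:
{"fn": "servo_tool", "kwargs": {"rows": "0 0 -0.05 0;0 0 -0.1 0;0 0 -0.15 0;0 0 -0.2 0;0 0 -0.25 0;0 0 -0.3 0"}}

```text
time: 3.8
ee_pos: [0.2976, -0.0478, 0.9392]
orientation: [0.081, 0.996, -0.003, 0.035]
ft_force: [-0.0, 0.3, 0.0]
finger_gap: 0.007
grasp_force: 0.0
```

Call:
{"fn": "servo_tool", "kwargs": {"rows": "0 0 0.05 0;0 0 0.1 0;0 0 0.15 0;0 0 0.15 0"}}

```text
time: 4.2
ee_pos: [0.3077, -0.0495, 0.7862]
orientation: [0.081, 0.996, -0.003, 0.034]
ft_force: [-0.8, -0.8, 0.7]
finger_gap: 0.002
grasp_force: 0.0
```

Call:
{"fn": "servo_tool", "kwargs": {"rows": "0 0 -0.05 0;0 0 -0.1 0;0 0 -0.2 0;0.05 0 -0.4 0;0.1 0 -0.5 0;0.15 0 -0.6 0;0.2 0 -0.6 0;0.2 0 -0.6 0;0.2 0 -0.6 0;0.2 0 -0.6 0"}}

```text
time: 5.2
ee_pos: [0.1978, -0.0314, 0.9468]
orientation: [0.081, 0.995, -0.004, 0.053]
ft_force: [0.4, 0.2, 0.7]
finger_gap: 0.003
grasp_force: 0.0
```

```bash
python3 -c "
from station import r
s=r.read_state();print(s['joints'],s['ee_pos'],s['orientation'],s['ft_force'])"
```

```text
[-1.65145503e-01 -1.06744790e-01  4.52166632e-01  1.83020327e-04
  2.68916494e+00 -1.57419049e+00] [ 0.19779567 -0.03141546  0.94681942] [ 0.08058788  0.99531189 -0.00446578  0.05329064] [0.35284026 0.1894223  0.73896135]
```

Call:
{"fn": "servo_tool", "kwargs": {"rows": "0.05 0 -0.05 0;0.05 0 -0.1 0"}}

```text
time: 5.4
ee_pos: [0.157, -0.0247, 0.9521]
orientation: [0.081, 0.994, -0.006, 0.073]
ft_force: [-0.9, 0.7, 0.7]
finger_gap: 0.004
grasp_force: 0.0
```

Call:
{"fn": "servo_tool", "kwargs": {"rows": "0.05 0 -0.05 0;0.05 0 -0.1 0"}}

```text
time: 5.6
ee_pos: [0.1206, -0.0185, 0.9543]
orientation: [0.08, 0.993, -0.008, 0.091]
ft_force: [-1.1, -0.7, 0.6]
finger_gap: 0.003
grasp_force: 0.0
```

Call:
{"fn": "servo_tool", "kwargs": {"rows": "0.03 0 -0.05 0;0.03 0 -0.1 0"}}

```text
time: 5.8
ee_pos: [0.0992, -0.0148, 0.9588]
orientation: [0.08, 0.991, -0.009, 0.109]
ft_force: [-0.3, 1.6, 0.3]
finger_gap: 0.005
grasp_force: 0.0
```

Call:
{"fn": "servo_tool", "kwargs": {"rows": "0.03 0 -0.05 0;0.03 0 -0.1 0"}}

```text
time: 6.0
ee_pos: [0.0813, -0.0085, 0.9642]
orientation: [0.076, 0.989, -0.009, 0.129]
ft_force: [-0.4, 1.5, 0.6]
finger_gap: 0.006
grasp_force: 0.0
```

```bash
python3 -c "
from station import r
s=r.read_state();print(s['joints'],s['ee_pos'],s['orientation'],s['ft_force'])"
```

```text
[-0.31043237 -0.29232084  0.48699433  0.09754398  2.68961567 -1.63422608] [ 0.08133093 -0.00846191  0.9642242 ] [ 0.07614986  0.98870634 -0.00859503  0.12879089] [-0.44148011  1.48769343  0.55322351]
```

Call:
{"fn": "servo_tool", "kwargs": {"rows": "-0.05 0 0 0;-0.1 0 -0.1 0;-0.1 0 -0.15 0"}}

```text
time: 6.3
ee_pos: [0.1555, -0.0221, 0.9882]
orientation: [0.081, 0.987, -0.01, 0.141]
ft_force: [0.8, 0.3, -0.7]
finger_gap: 0.003
grasp_force: 0.0
```

Call:
{"fn": "servo_tool", "kwargs": {"rows": "-0.03 0 -0.05 0;-0.03 0 -0.1 0"}}

```text
time: 6.5
ee_pos: [0.1689, -0.0236, 0.999]
orientation: [0.079, 0.984, -0.011, 0.158]
ft_force: [0.2, -0.4, -0.6]
finger_gap: 0.004
grasp_force: 0.0
```

Call:
{"fn": "servo_tool", "kwargs": {"rows": "-0.03 0 -0.05 0;-0.03 0 -0.1 0"}}

```text
time: 6.7
ee_pos: [0.1776, -0.025, 1.0084]
orientation: [0.079, 0.981, -0.012, 0.175]
ft_force: [0.6, -0.2, -0.9]
finger_gap: 0.006
grasp_force: 0.0
```

```bash
python3 -c "
from station import r
s=r.read_state();print(s['joints'],s['ee_pos'],s['orientation'],s['ft_force'])"
```

```text
[-1.49064913e-01 -9.22970723e-02  1.92239182e-01  8.61255550e-04
  2.68874631e+00 -1.55917396e+00] [ 0.17763799 -0.02502371  1.00842916] [ 0.07859809  0.98133011 -0.01193646  0.17513161] [ 0.55627579 -0.17445179 -0.9159054 ]
```

Call:
{"fn": "servo_tool", "kwargs": {"rows": "-0.01 0 -0.05 0;-0.01 0 -0.1 0"}}

```text
time: 6.9
ee_pos: [0.165, -0.0232, 1.0161]
orientation: [0.079, 0.978, -0.013, 0.193]
ft_force: [-0.2, 0.9, -0.3]
finger_gap: 0.004
grasp_force: 0.0
```

Call:
{"fn": "servo_tool", "kwargs": {"rows": "0 0 -0.05 0;0 0 -0.1 0"}}

```text
time: 7.1
ee_pos: [0.1435, -0.0202, 1.0218]
orientation: [0.079, 0.975, -0.014, 0.209]
ft_force: [-0.6, 1.7, -0.4]
finger_gap: 0.006
grasp_force: 0.0
```

Call:
{"fn": "servo_tool", "kwargs": {"rows": "0 0 -0.05 0;0 0 -0.1 0"}}

```text
time: 7.3
ee_pos: [0.1237, -0.0175, 1.0263]
orientation: [0.079, 0.971, -0.015, 0.225]
ft_force: [-0.4, -0.2, -0.8]
finger_gap: 0.002
grasp_force: 0.0
```

Call:
{"fn": "servo_tool", "kwargs": {"rows": "0.02 0 -0.05 0;0.02 0 -0.1 0"}}

```text
time: 7.5
ee_pos: [0.0858, -0.0119, 1.027]
orientation: [0.079, 0.967, -0.016, 0.24]
ft_force: [-0.6, -0.0, 1.0]
finger_gap: 0.003
grasp_force: 0.0
```

```bash
python3 -c "
from station import r
s=r.read_state();print(s['joints'],s['ee_pos'],s['orientation'],s['ft_force'])"
```

```text
[-0.14353196 -0.21789248  0.18342242 -0.00612672  2.68973219 -1.55827136] [ 0.08578338 -0.01185376  1.02696257] [ 0.07864351  0.96738941 -0.01639363  0.24021693] [-0.63756549 -0.02771636  0.97517387]
```

Call:
{"fn": "servo_tool", "kwargs": {"rows": "-0.04 0 -0.03 0;-0.06 0 -0.1 0"}}

```text
time: 7.7
ee_pos: [0.1185, -0.0175, 1.0384]
orientation: [0.078, 0.965, -0.017, 0.251]
ft_force: [1.7, -0.6, -0.5]
finger_gap: 0.003
grasp_force: 0.0
```

Call:
{"fn": "servo_tool", "kwargs": {"rows": "-0.02 0 -0.05 0;-0.02 0 -0.1 0"}}

```text
time: 7.9
ee_pos: [0.1088, -0.0164, 1.0439]
orientation: [0.078, 0.961, -0.018, 0.266]
ft_force: [0.3, -0.1, 0.5]
finger_gap: 0.005
grasp_force: 0.0
```

Call:
{"fn": "servo_tool", "kwargs": {"rows": "0 0 -0.05 0;0 0 -0.1 0"}}

```text
time: 8.1
ee_pos: [0.0776, -0.0119, 1.0466]
orientation: [0.078, 0.956, -0.019, 0.283]
ft_force: [-0.4, -0.4, 0.6]
finger_gap: 0.004
grasp_force: 0.0
```

Call:
{"fn": "servo_tool", "kwargs": {"rows": "0 0 -0.05 0;0 0 -0.1 0"}}

```text
time: 8.3
ee_pos: [0.0513, -0.0081, 1.0479]
orientation: [0.077, 0.951, -0.02, 0.298]
ft_force: [-0.6, -0.5, 0.2]
finger_gap: 0.003
grasp_force: 0.0
```

```bash
python3 -c "
from station import r
s=r.read_state();print(s['joints'],s['ee_pos'],s['orientation'],s['ft_force'])"
```

```text
[-0.13637514 -0.23945548  0.08549574 -0.0162463   2.68979919 -1.56198879] [ 0.05125742 -0.00809276  1.04786014] [ 0.07723604  0.95135469 -0.02021383  0.29757394] [-0.59677216 -0.51356283  0.19142308]
```

```bash
sed -i '/"tl":/d' fit.py; python3 fit.py | tail -13; cat > go.py <<'E'
import sys
from geo import *
from station import r
from scipy.spatial.transform import Rotation as Ro
P=np.load("P.npy"); s=r.read_state(); R=Ro.from_quat(s["orientation"]).as_matrix()
c,q=np.cos(P[2]),np.sin(P[2]); d=s["ee_pos"]-[P[0],P[1],0]
print("t",s["time"],"changer xyz",np.r_[c*d[0]+q*d[1],-q*d[0]+c*d[1],d[2]].round(4),"F",s["ft_force"].round(1))
A=np.array([[c,-q,0],[q,c,0],[0,0,1]]).T@R; print("tool axes in changer (cols)\n",A.round(3))
for a in sys.argv[1:]:
    X=w(P,np.array(eval(a)))[0]; print(a,X.round(4),"shift",(R.T@(X-s["ee_pos"])).round(4))
E
python3 go.py "(-.18,0,.3)" "(-.16,0,.06)"
```

```text
ptr [ 0.4865 -0.1054  0.088 ] res [-0.6  0.   0.7 -0.4]
[ 0.5974 -0.0958 -0.1631  0.0019]
[[-1.  -2.1 -0.5 -0.1]
 [ 1.3  0.2  0.9 -0.3]
 [-1.5  1.5 -0.2 -0.7]
 [-0.4  3.3  1.8  0.6]
 [ 0.1 -3.1  0.3 -0.3]
 [-0.1 -0.3 -0.5 -0.1]
 [-0.3  0.2  1.  -0.3]]
key [ 0.6182 -0.0992  0.197 ]
roof [ 0.5501 -0.088   0.125 ]
plate [ 0.4908 -0.0783  0.063 ]
plateread [ 0.5678 -0.0909  0.063 ]
t 8.3 changer xyz [-0.5532 -0.0021  1.0479] F [-0.6 -0.5  0.2]
tool axes in changer (cols)
 [[-0.822 -0.003  0.569]
 [ 0.001  1.     0.008]
 [-0.569  0.008 -0.822]]
(-.18,0,.3) [ 0.4198 -0.0666  0.3   ] shift [ 0.119  -0.0048  0.8273]
(-.16,0,.06) [ 0.4396 -0.0698  0.06  ] shift [ 0.2392 -0.0066  1.036 ]
```

Call:
{"fn": "servo_tool", "kwargs": {"rows": "0.05 0 0.03 0;0.06 0 0.08 0;0.07 0 0.13 0;0.08 0 0.18 0;0.09 0 0.23 0;0.1 -0.001 0.28 0;0.11 -0.002 0.33 0;0.119 -0.003 0.37 0;0.119 -0.003 0.42 0;0.119 -0.003 0.47 0;0.119 -0.003 0.52 0;0.119 -0.003 0.57 0"}}

```text
time: 9.5
ee_pos: [0.2201, -0.0279, 0.5966]
orientation: [0.067, 0.952, -0.017, 0.298]
ft_force: [1.7, 0.4, 1.2]
finger_gap: 0.001
grasp_force: 0.0
```

Call:
{"fn": "servo_tool", "kwargs": {"rows": "0 -0.002 0.05 0;0 -0.002 0.1 0;0 -0.002 0.15 0;0 -0.002 0.2 0;0 -0.002 0.25 0;0 -0.002 0.25 0"}}

```text
time: 10.1
ee_pos: [0.3577, -0.0555, 0.3821]
orientation: [0.077, 0.954, -0.02, 0.29]
ft_force: [0.2, 0.6, 0.2]
finger_gap: 0.004
grasp_force: 0.0
```

```bash
python3 go.py "(-.16,0,.06)" "(-.15,0,.06)";python3 -c "
from station import r
print(r.read_state()['joints'])"
```

```text
t 10.1 changer xyz [-0.2432  0.0009  0.3821] F [0.2 0.6 0.2]
tool axes in changer (cols)
 [[-0.831 -0.004  0.557]
 [ 0.001  1.     0.008]
 [-0.557  0.008 -0.831]]
(-.16,0,.06) [ 0.4396 -0.0698  0.06  ] shift [ 0.1103 -0.0036  0.3139]
(-.15,0,.06) [ 0.4494 -0.0715  0.06  ] shift [ 0.102  -0.0037  0.3194]
[-0.17009452 -0.62017754  2.22573283  0.0150518   0.94562033 -1.58423857]
```

Call:
{"fn": "servo_tool", "kwargs": {"rows": "0.015 0 0.045 0;0.03 -0.001 0.09 0;0.045 -0.002 0.14 0;0.06 -0.003 0.18 0;0.07 -0.003 0.22 0;0.08 -0.003 0.25 0;0.09 -0.003 0.28 0;0.097 -0.003 0.3 0;0.102 -0.003 0.319 0;0.102 -0.003 0.319 0;0.102 -0.003 0.319 0"}}

```text
time: 11.2
ee_pos: [0.4585, -0.0705, 0.1035]
orientation: [0.078, 0.958, -0.02, 0.274]
ft_force: [0.0, 0.5, -0.3]
finger_gap: 0.002
grasp_force: 0.0
```

```bash
python3 go.py "(-.15,0,.06)" "(-.12,0,.06)" "(-.04,0,.06)";python3 -c "
from station import r,get_image
import cv2
print(r.read_state()['joints'])
a=get_image('side')[150:350,160:380,::-1]
cv2.imwrite('pics/s1.png',cv2.resize(a,None,fx=3,fy=3,interpolation=2))"
```

```text
t 11.2 changer xyz [-0.1412  0.0025  0.1035] F [ 0.   0.5 -0.3]
tool axes in changer (cols)
 [[-0.849 -0.002  0.528]
 [ 0.001  1.     0.005]
 [-0.528  0.005 -0.849]]
(-.15,0,.06) [ 0.4494 -0.0715  0.06  ] shift [ 0.0304 -0.0027  0.0323]
(-.12,0,.06) [ 0.479  -0.0763  0.06  ] shift [ 0.005  -0.0027  0.0481]
(-.04,0,.06) [ 0.558  -0.0893  0.06  ] shift [-0.063  -0.0028  0.0904]
[-0.15698191  0.10854409  2.47411126  0.58150765  0.00300269 -2.14603148]
```

View pics/s1.png

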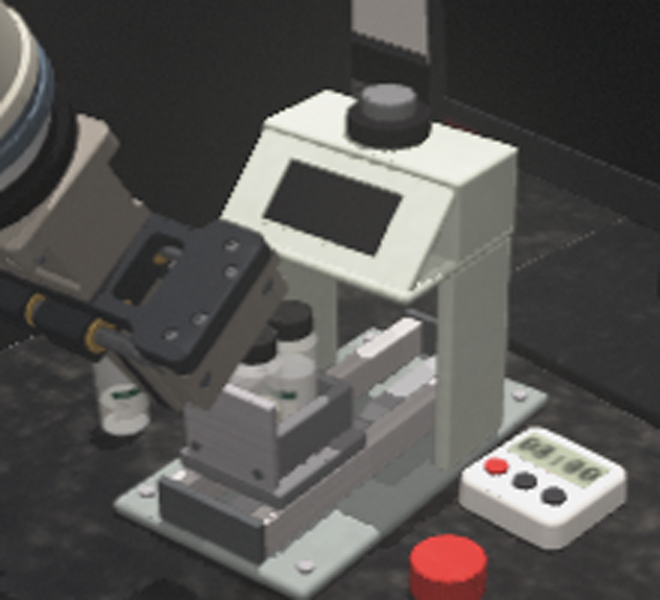

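Call:
{"fn": "servo_tool", "kwargs": {"rows": "0.001 -0.001 0.01 0;0.001 -0.002 0.02 0;0.001 -0.0025 0.03 0;0.001 -0.0025 0.041 0;0.001 -0.0025 0.041 0;0.001 -0.0025 0.041 0"}}

```text
time: 11.85
ee_pos: [0.4816, -0.0762, 0.0855]
orientation: [0.079, 0.962, -0.02, 0.261]
ft_force: [0.8, 0.2, 0.1]
finger_gap: 0.011
grasp_force: 0.0
```

```bash
python3 go.py "(-.12,0,.066)" "(-.11,0,.066)" "(-.04,0,.066)";python3 -c "
from station import r
print(r.read_state()['joints'])"
```

```text
t 11.85 changer xyz [-0.1175  0.0005  0.0855] F [0.8 0.2 0.1]
tool axes in changer (cols)
 [[-0.863 -0.     0.504]
 [ 0.001  1.     0.002]
 [-0.504  0.002 -0.863]]
(-.12,0,.066) [ 0.479  -0.0763  0.066 ] shift [ 0.012  -0.0006  0.0156]
(-.11,0,.066) [ 0.4889 -0.078   0.066 ] shift [ 0.0034 -0.0006  0.0206]
(-.04,0,.066) [ 0.558  -0.0893  0.066 ] shift [-0.0571 -0.0006  0.0559]
[-1.60804085e-01  1.89513482e-01  2.42236339e+00  7.87449563e-01
  1.45043903e-03 -2.35541040e+00]
```

Call:
{"fn": "servo_tool", "kwargs": {"rows": "0.008 -0.0006 0.003 0;0.0143 -0.0006 0.0096 0;0.0143 -0.0006 0.0096 0"}}

```text
time: 12.15
ee_pos: [0.4747, -0.0755, 0.0791]
orientation: [0.079, 0.964, -0.02, 0.253]
ft_force: [0.4, -0.4, -0.3]
finger_gap: 0.003
grasp_force: 0.0
```

```bash
python3 go.py "(-.12,0,.066)" "(-.1,0,.066)" "(-.04,0,.066)";python3 -c "
from station import r
print(r.read_state()['joints'])"
```

```text
t 12.15 changer xyz [-1.244e-01  1.000e-04  7.910e-02] F [ 0.4 -0.4 -0.3]
tool axes in changer (cols)
 [[-0.871 -0.     0.492]
 [ 0.001  1.     0.002]
 [-0.492  0.002 -0.871]]
(-.12,0,.066) [ 0.479  -0.0763  0.066 ] shift [ 0.0026 -0.0001  0.0136]
(-.1,0,.066) [ 0.4988 -0.0796  0.066 ] shift [-0.0148 -0.0001  0.0234]
(-.04,0,.066) [ 0.558  -0.0893  0.066 ] shift [-0.0671 -0.0001  0.0529]
[-1.61604094e-01  1.97369102e-01  2.42933909e+00  8.49926025e-01
  1.17340528e-03 -2.41859551e+00]
```

Call:
{"fn": "servo_tool", "kwargs": {"rows": "0.004 0 0.008 0;0.005 0 0.012 0;0.005 0 0.012 0"}}

```text
time: 12.45
ee_pos: [0.478, -0.0761, 0.0733]
orientation: [0.079, 0.965, -0.02, 0.249]
ft_force: [0.6, -0.7, -0.7]
finger_gap: 0.002
grasp_force: 0.0
```

```bash
python3 go.py "(-.12,0,.066)" "(-.1,0,.066)" "(-.04,0,.066)";python3 -c "
from station import r
print(r.read_state()['joints'])"
```

```text
t 12.45 changer xyz [-1.21e-01  1.00e-04  7.33e-02] F [ 0.6 -0.7 -0.7]
tool axes in changer (cols)
 [[-0.875 -0.     0.483]
 [ 0.001  1.     0.002]
 [-0.483  0.002 -0.875]]
(-.12,0,.066) [ 0.479  -0.0763  0.066 ] shift [ 0.0027 -0.0001  0.0069]
(-.1,0,.066) [ 0.4988 -0.0796  0.066 ] shift [-0.0149 -0.0001  0.0166]
(-.04,0,.066) [ 0.558  -0.0893  0.066 ] shift [-0.0674 -0.0001  0.0456]
[-1.61495029e-01  2.16883709e-01  2.41949813e+00  9.02637718e-01
  9.49855964e-04 -2.47129193e+00]
```

Call:
{"fn": "servo_tool", "kwargs": {"rows": "-0.003 0 0.0025 0;-0.006 0 0.005 0;-0.0095 0 0.007 0;-0.013 0 0.009 0;-0.0165 0 0.011 0;-0.02 0 0.013 0;-0.0235 0 0.015 0;-0.027 0 0.017 0;-0.0305 0 0.019 0;-0.034 0 0.021 0;-0.0375 0 0.023 0;-0.0375 0 0.023 0"}}

```text
time: 13.65
ee_pos: [0.5225, -0.0834, 0.0721]
orientation: [0.079, 0.965, -0.02, 0.25]
ft_force: [0.1, -0.3, 0.9]
finger_gap: 0.004
grasp_force: 0.0
```

```bash
python3 go.py "(-.06,0,.066)" "(-.045,0,.066)";python3 -c "
from station import r,get_image
import cv2,numpy as np
print(r.read_state()['joints'])
a=get_image('side')[170:330,210:370,::-1];b=get_image('top')[215:325,240:370,::-1]
f=lambda x:cv2.resize(x,(440,440*x.shape[0]//x.shape[1]),interpolation=2)[:440]
a=cv2.resize(a,None,fx=2.5,fy=2.5,interpolation=2);b=cv2.resize(b,None,fx=3,fy=3,interpolation=2)
m=np.zeros((400,790,3),np.uint8);m[:,:400]=a;m[:330,400:]=b
cv2.imwrite('pics/s2.png',m)"
```

```text
t 13.65 changer xyz [-0.0759  0.      0.0721] F [ 0.1 -0.3  0.9]
tool axes in changer (cols)
 [[-0.874  0.     0.486]
 [ 0.001  1.     0.001]
 [-0.486  0.002 -0.874]]
(-.06,0,.066) [ 0.5382 -0.0861  0.066 ] shift [-0.0109 -0.0001  0.0131]
(-.045,0,.066) [ 0.553  -0.0885  0.066 ] shift [-0.024  -0.0001  0.0204]
[-0.16174804  0.27200033  2.33390741  0.02952454  0.02859263 -1.59824076]
```

View pics/s2.png

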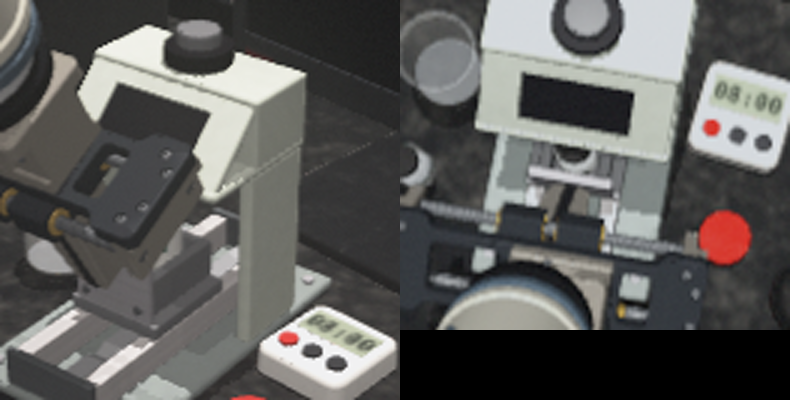

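```bash
python3 - <<'E'
from geo import *
P=np.load("P.npy")
for q in(.03,.035,.04,.045,.05):
    p=proj("top",w(P,np.array([(-.11+q,.028,.088),(-.11+q,-.028,.088)])));print(q,((p-[240,215]+.5)*3+[400,0]).round(0).tolist())
E
```

```text
0.03 [[525.0, 196.0], [609.0, 210.0]]
0.035 [[526.0, 188.0], [611.0, 203.0]]
0.04 [[528.0, 181.0], [612.0, 195.0]]
0.045 [[529.0, 173.0], [613.0, 188.0]]
0.05 [[530.0, 166.0], [615.0, 180.0]]
```

Call:
{"fn": "servo_tool", "kwargs": {"rows": "-0.002 0 0.002 0;-0.004 0 0.004 0;-0.006 0 0.006 0;-0.008 0 0.007 0;-0.01 0 0.0085 0;-0.012 0 0.01 0;-0.014 0 0.011 0;-0.016 0 0.0125 0;-0.018 0 0.014 0;-0.0195 0 0.015 0;-0.021 0 0.016 0;-0.021 0 0.016 0"}}

```text
time: 14.95
ee_pos: [0.5474, -0.0875, 0.0679]
orientation: [0.079, 0.965, -0.02, 0.249]
ft_force: [-0.1, 0.1, 0.1]
finger_gap: 0.003
grasp_force: 0.1
```

```bash
cat > plate.py <<'E'
from geo import *
from station import get_image
import cv2,sys
# plate's top near edge as a profile along changer x at z=.088, several y
P=np.load("P.npy"); g=cv2.cvtColor(get_image("top"),cv2.COLOR_RGB2GRAY).astype(np.float32)
q=np.arange(.03,.1,.002)
for y in(-.024,.024):
    p=proj("top",w(P,np.c_[-.11+q,np.full_like(q,y),np.full_like(q,.088)])).astype(np.float32)
    v=cv2.remap(g,p[:,:1],p[:,1:],cv2.INTER_LINEAR)[:,0]
    print(y," ".join(f"{int(a*1000+.5)}:{int(b)}" for a,b in zip(q,v)))
if len(sys.argv)>1:
    a=get_image('side')[170:330,210:370,::-1];b=get_image('top')[215:325,240:370,::-1]
    m=np.zeros((400,790,3),np.uint8);m[:,:400]=cv2.resize(a,None,fx=2.5,fy=2.5,interpolation=2);m[:330,400:]=cv2.resize(b,None,fx=3,fy=3,interpolation=2)
    cv2.imwrite(sys.argv[1],m)
E
python3 plate.py; python3 go.py "(-.045,0,.066)"
```

```text
-0.024 30:46 32:52 34:54 36:56 38:60 40:71 42:68 44:56 46:42 48:39 50:65 52:141 54:170 56:173 58:171 60:138 62:81 64:69 66:87 68:168 70:200 72:196 74:193 76:186 78:161 80:109 82:47 84:29 86:28 88:29 90:29 92:30 94:31 96:30 98:30
0.024 30:44 32:53 34:57 36:56 38:56 40:56 42:58 44:48 46:40 48:40 50:63 52:149 54:172 56:175 58:175 60:140 62:90 64:78 66:79 68:166 70:201 72:198 74:192 76:191 78:176 80:120 82:43 84:31 86:31 88:29 90:30 92:31 94:30 96:31 98:30
t 15.0 changer xyz [-0.0507  0.0001  0.0679] F [-0.7  0.2 -0.7]
tool axes in changer (cols)
 [[-0.875  0.     0.484]
 [ 0.001  1.     0.002]
 [-0.484  0.002 -0.875]]
(-.045,0,.066) [ 0.553  -0.0885  0.066 ] shift [-0.0041 -0.0001  0.0045]
```

```bash
python3 plate.py pics/s3.png >/dev/null
```

```text
(no output)
```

View pics/s3.png

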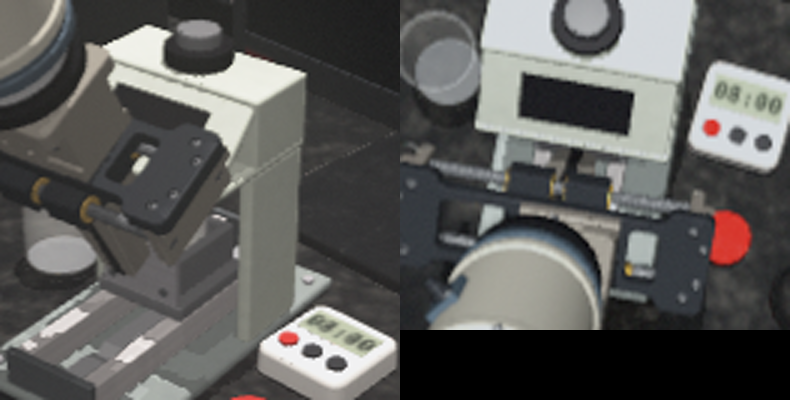

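```bash
python3 - <<'E'
from geo import *
P=np.load("P.npy")
for q in(.002,.045,.065,.07,.075,.08,.085):
    p=proj("side",w(P,np.array([(-.11+q,-.033,.030),(-.11+q,-.028,.038),(-.11+q,-.028,.088)])));print(q,((p-[210,170]+.5)*2.5).round(0).tolist())
import cv2
a=cv2.imread("pics/s3.png")[200:340,60:260]; cv2.imwrite("pics/s3z.png",cv2.resize(a,None,fx=3.5,fy=3.5,interpolation=2))
E
```

```text
0.002 [[114.0, 376.0], [107.0, 361.0], [105.0, 289.0]]
0.045 [[159.0, 341.0], [153.0, 327.0], [152.0, 256.0]]
0.065 [[180.0, 326.0], [173.0, 312.0], [172.0, 242.0]]
0.07 [[184.0, 322.0], [178.0, 309.0], [177.0, 239.0]]
0.075 [[189.0, 319.0], [183.0, 305.0], [182.0, 235.0]]
0.08 [[194.0, 315.0], [188.0, 301.0], [187.0, 232.0]]
0.085 [[199.0, 311.0], [192.0, 298.0], [192.0, 228.0]]
```

View pics/s3z.png

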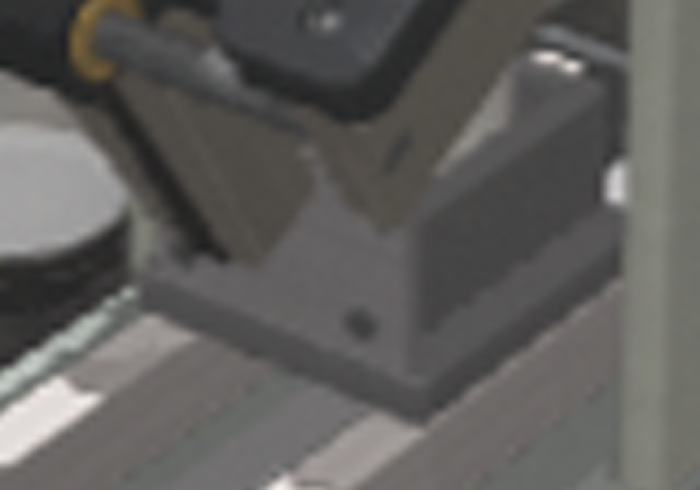

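Call:
{"fn": "servo_tool", "kwargs": {"rows": "-0.0009 0 0.0005 0;-0.0018 0 0.001 0;-0.0026 0 0.0015 0;-0.0035 0 0.002 0;-0.0044 0 0.0024 0;-0.0052 0 0.0029 0;-0.0052 0 0.0029 0;-0.0052 0 0.0029 0"}}

```text
time: 15.95
ee_pos: [0.5528, -0.0884, 0.0677]
orientation: [0.079, 0.965, -0.019, 0.249]
ft_force: [0.1, -0.4, -0.1]
finger_gap: 0.004
grasp_force: 0.0
```

```bash
python3 go.py; python3 plate.py pics/s4.png>/dev/null; python3 - <<'E'
import cv2
a=cv2.imread("pics/s4.png")[200:340,60:260]; cv2.imwrite("pics/s4z.png",cv2.resize(a,None,fx=3.5,fy=3.5,interpolation=2))
E
```

```text
t 15.95 changer xyz [-0.0453  0.0001  0.0677] F [ 0.1 -0.4 -0.1]
tool axes in changer (cols)
 [[-0.875  0.     0.484]
 [ 0.001  1.     0.002]
 [-0.484  0.002 -0.875]]
```

View pics/s4z.png

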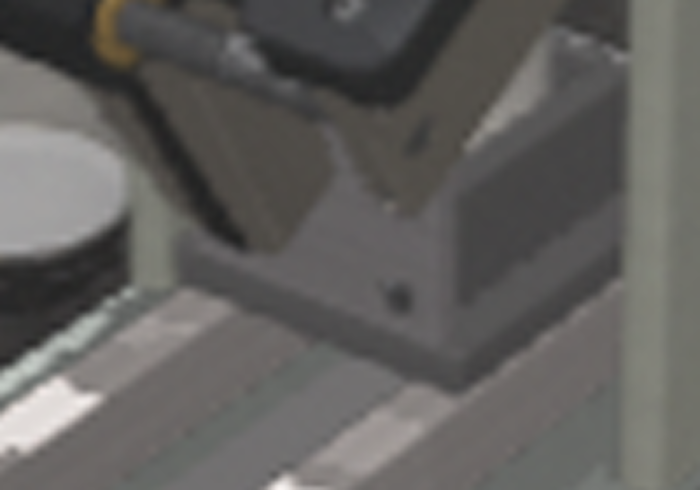

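Call:
{"fn": "servo_tool", "kwargs": {"rows": "0.005 0 -0.003 0;0.015 0 -0.008 0;0.03 0 -0.017 0;0.045 0 -0.025 0;0.055 0 -0.05 0;0.055 0 -0.1 0;0.05 0 -0.15 0;0.04 0 -0.2 0;0.02 0 -0.24 0;0 0 -0.26 0;0 0 -0.26 0;0 0 -0.26 0"}}

```text
time: 17.3
ee_pos: [0.4278, -0.0681, 0.2948]
orientation: [0.079, 0.965, -0.019, 0.249]
ft_force: [-0.7, -0.4, -0.9]
finger_gap: 0.008
grasp_force: 0.0
```

```bash
python3 go.py "(.028,0,.25)" "(.028,0,.212)"; python3 -c "
from station import r;print(r.read_state()['joints'])"
python3 - <<'E'
from geo import *
from station import get_image
import cv2
P=np.load("P.npy")
I=get_image("side")[:,:,::-1]; x0,y0=210,200
a=cv2.resize(I[y0:y0+150,x0:x0+160],None,fx=5,fy=4,interpolation=2)
a=cv2.resize(I[y0:y0+120,x0:x0+150],None,fx=5,fy=5,interpolation=2)
cv2.imwrite("pics/s5.png",a)
for q in(.074,.08,.086):
    p=proj("side",w(P,np.array([(-.11+q,-.033,.030),(-.11+q,-.028,.038),(-.11+q,-.028,.088),(-.11+q,.028,.088)])));print(q,((p-[x0,y0]+.5)*5).round(0).tolist())
E
```

```text
t 17.3 changer xyz [-0.1719 -0.0003  0.2948] F [-0.7 -0.4 -0.9]
tool axes in changer (cols)
 [[-0.875 -0.     0.484]
 [ 0.001  1.     0.002]
 [-0.484  0.002 -0.875]]
(.028,0,.25) [ 0.6251 -0.1004  0.25  ] shift [-1.533e-01  1.000e-04  1.359e-01]
(.028,0,.212) [ 0.6251 -0.1004  0.212 ] shift [-1.349e-01  1.000e-04  1.692e-01]
[-0.16269435 -0.33470181  2.24843673  0.00227805  0.72271393 -1.57141801]
0.074 [[377.0, 489.0], [364.0, 462.0], [363.0, 322.0], [218.0, 266.0]]
0.08 [[388.0, 480.0], [375.0, 453.0], [375.0, 314.0], [230.0, 259.0]]
0.086 [[400.0, 471.0], [387.0, 444.0], [387.0, 305.0], [242.0, 251.0]]
```

View pics/s5.png

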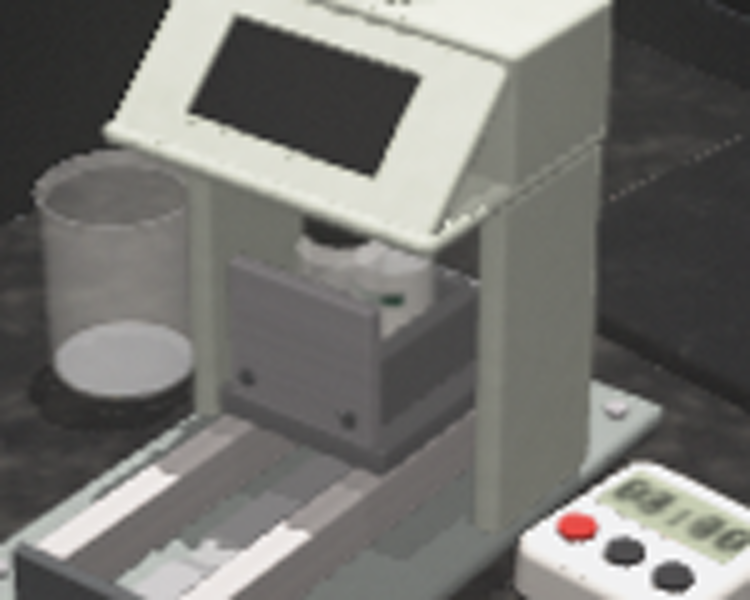

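The carrier's plate top corners are at (230,260) and (378,313), which match travel 0.080, so it sits in the notch. Next is the key.

Call:
{"fn": "servo_tool", "kwargs": {"rows": "-0.04 0 0.025 0;-0.075 0 0.055 0;-0.11 0 0.085 0;-0.135 0 0.11 0;-0.148 0 0.128 0;-0.1533 0 0.136 0;-0.1533 0 0.136 0;-0.1533 0 0.136 0"}}

```text
time: 18.15
ee_pos: [0.6244, -0.1005, 0.2493]
orientation: [0.079, 0.965, -0.019, 0.248]
ft_force: [-0.3, 0.2, 0.2]
finger_gap: 0.003
grasp_force: 0.0
```

```bash
python3 go.py "(.028,0,.215)" "(.028,0,.194)"
```

```text
t 18.15 changer xyz [ 2.730e-02 -2.000e-04  2.493e-01] F [-0.3  0.2  0.2]
tool axes in changer (cols)
 [[-0.876 -0.     0.482]
 [ 0.001  1.     0.002]
 [-0.482  0.002 -0.876]]
(.028,0,.215) [ 0.6251 -0.1004  0.215 ] shift [0.0159 0.0002 0.0303]
(.028,0,.194) [ 0.6251 -0.1004  0.194 ] shift [0.026  0.0001 0.0487]
```

Call:
{"fn": "servo_tool", "kwargs": {"rows": "0.008 0 0.015 0;0.014 0 0.026 0;0.018 0 0.033 0;0.0207 0 0.038 0;0.0207 0 0.038 0"}}

```text
time: 18.65
ee_pos: [0.6255, -0.1006, 0.2064]
orientation: [0.079, 0.965, -0.019, 0.248]
ft_force: [0.5, 0.4, 0.5]
finger_gap: 0.002
grasp_force: 0.0
```

Call:
{"fn": "servo_tool", "kwargs": {"rows": "0.0005 0 0.0009 0;0.001 0 0.0018 0;0.0015 0 0.0026 0;0.0019 0 0.0035 0;0.0019 0 0.0035 0"}}

```text
time: 19.15
ee_pos: [0.6261, -0.1007, 0.203]
orientation: [0.079, 0.965, -0.019, 0.249]
ft_force: [0.1, 0.7, 0.1]
finger_gap: 0.0
grasp_force: 0.0
```

Call:
{"fn": "servo_tool", "kwargs": {"rows": "0.0005 0 0.0009 0;0.001 0 0.0018 0;0.0015 0 0.0026 0;0.0015 0 0.0026 0"}}

```text
time: 19.55
ee_pos: [0.6263, -0.1007, 0.2002]
orientation: [0.079, 0.965, -0.02, 0.249]
ft_force: [-0.5, -0.5, 1.8]
finger_gap: 0.002
grasp_force: 0.9
```

Call:
{"fn": "servo_tool", "kwargs": {"rows": "0.0005 0 0.0009 0;0.001 0 0.0018 0;0.0014 0 0.0026 0;0.0014 0 0.0026 0"}}

```text
time: 19.95
ee_pos: [0.6263, -0.1007, 0.1972]
orientation: [0.079, 0.965, -0.019, 0.249]
ft_force: [-0.4, -0.1, 1.6]
finger_gap: 0.002
grasp_force: 1.5
```

Call:
{"fn": "servo_tool", "kwargs": {"rows": "0.0003 0 0.0005 0;0.0005 0 0.0009 0;0.0005 0 0.0009 0"}}

```text
time: 20.25
ee_pos: [0.6263, -0.1007, 0.1962]
orientation: [0.079, 0.965, -0.02, 0.249]
ft_force: [-0.1, 0.4, 3.6]
finger_gap: 0.002
grasp_force: 1.8
```

Call:
{"fn": "servo_tool", "kwargs": {"rows": "0.0003 0 0.0005 0;0.0005 0 0.0009 0;0.0005 0 0.0009 0"}}

```text
time: 20.55
ee_pos: [0.6264, -0.1007, 0.1955]
orientation: [0.079, 0.965, -0.02, 0.249]
ft_force: [-1.2, 0.3, 6.1]
finger_gap: 0.01
grasp_force: 3.1
```

Call:
{"fn": "servo_tool", "kwargs": {"rows": "0.0003 0 0.0005 0;0.0005 0 0.0009 0;0.0005 0 0.0009 0"}}

```text
time: 20.85
ee_pos: [0.6266, -0.1007, 0.1951]
orientation: [0.079, 0.965, -0.02, 0.25]
ft_force: [-5.2, 1.1, 11.9]
finger_gap: -0.0
grasp_force: 6.2
```

The force climbs steeply at the stop, so the key is right down. I'll lift off now.

Call:
{"fn": "servo_tool", "kwargs": {"rows": "-0.002 0 -0.003 0;-0.005 0 -0.009 0;-0.012 0 -0.022 0;-0.025 0 -0.045 0;-0.035 0 -0.065 0;-0.035 0 -0.065 0;-0.035 0 -0.065 0;-0.035 0 -0.065 0"}}

```text
time: 21.65
ee_pos: [0.6243, -0.1005, 0.2661]
orientation: [0.079, 0.965, -0.019, 0.248]
ft_force: [-0.4, 0.3, 0.2]
finger_gap: 0.005
grasp_force: 0.0
```

```bash
python3 go.py | head -1; python3 - <<'E'
from station import get_image
import cv2,numpy as np
I=get_image("side")[:,:,::-1].astype(int)
a=cv2.imread("pics/side0.png").astype(int); b=cv2.imread("pics/s5.png")
# fixed bystanders unchanged?  carrier same as in s5?
for n,(x,y,w,h) in dict(timer=(310,288,62,48),cap=(293,325,32,32),mouse=(312,345,85,60),vial=(186,250,26,48),beaker=(216,230,24,40)).items():
    print(n,np.abs(I-a)[y:y+h,x:x+w].mean().round(1))
c=cv2.resize(I.astype(np.uint8)[200:320,210:360],None,fx=5,fy=5,interpolation=2)
print("carrier",np.abs(c.astype(int)-b)[240:480,200:470].mean().round(2))
key=lambda im:np.abs(im-a)[172:200,272:306].mean()
print("key",key(I).round(1))
E
```

```text
t 21.65 changer xyz [ 2.730e-02 -2.000e-04  2.661e-01] F [-0.4  0.3  0.2]
timer 1.2
cap 10.3
mouse 1.0
vial 4.3
beaker 4.3
carrier 1.4
key 8.7
```

```bash
python3 - <<'E'
from station import get_image
import cv2,numpy as np
for n,box in(("side",(320,360,290,330)),("top",(280,310,335,362))):
    y0,y1,x0,x1=box
    for I in(cv2.imread(f"pics/{n}0.png"),get_image(n)[:,:,::-1]):
        c=I[y0:y1,x0:x1].astype(int); m=(c[...,2]>100)&(c[...,1]<90); ys,xs=np.nonzero(m); print(n,m.sum(),xs.mean()+x0,ys.mean()+y0,c[m].mean(0).round())
a=cv2.imread("pics/side0.png");I=get_image("side")[:,:,::-1]
for n,(x,y,w,h) in dict(vial=(188,254,20,42),beaker=(218,232,30,20),key=(275,174,30,24)).items():
    r=cv2.matchTemplate(cv2.cvtColor(I[y-6:y+h+6,x-6:x+w+6].copy(),6),cv2.cvtColor(a[y:y+h,x:x+w],6),cv2.TM_CCOEFF_NORMED);print(n,cv2.minMaxLoc(r))
E
```

```text
side 547 308.89396709323586 339.9744058500914 [ 58.  62. 180.]
side 541 308.97042513863215 340.07948243992604 [ 50.  53. 152.]
top 257 347.81322957198444 293.6147859922179 [ 47.  56. 203.]
top 252 347.91269841269843 293.73015873015873 [ 36.  43. 174.]
vial (-0.017994506284594536, 0.9747177362442017, (12, 12), (6, 6))
beaker (0.1405828893184662, 0.9972235560417175, (12, 0), (6, 6))
key (-0.12283989787101746, 0.9402409791946411, (12, 12), (6, 6))
```

Nothing has moved apart from the carrier: the differences are just the arm's shadow. The key is back up and the carrier is in its notch, so I'm handing in.

```bash
python3 -c "
from station import r
print(r.sign_off())"
```

```text
the job is handed in; nothing more can be done
None
```

The carrier is in the read-station notch, the key was pressed right down and came back up, the bystanders checked (all five) had not moved, and the job was handed in at about 22 s.

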